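# Chime and point out the butterfly specimen

## Robot

A 6-joint arm with a two-finger parallel gripper is mounted at the origin on the work surface. World frame = base frame: x ahead of the robot, y to its left, z up, the work surface at z = 0. Lengths are in m, angles in rad, forces in N, time in s.
With the tool pointing down it reaches from about 0.25 to 0.725 m from the base axis. Payload 4 kg.
Tool frame: the origin (TCP) lies between the finger pads, 19 mm behind the fingertips; this is the grasp point; z points along the fingers, y is the line along which they close (so a half turn about z gives the same grasp; the last joint's range is limited). The gripper opens to 85 mm and grips with 20 to 120 N. Pads are 22 mm wide; open, the fingers measure 114 mm over their backs; the gripper's body (76 mm by 85 mm) begins 54 mm behind the grasp point. The pads swing forward as they close: fully open they stand 13 mm farther back than shut.
Start: joints at [0, 0.241, 0.005, 1.335, 0, 1.571], TCP at [0.5, -0, 0.25] pointing down, gripper open.
Joint ranges: [-2.72, 2.72], [-1.05, 1.87], [-1.09, 1.28], [-1.99, 2.15], [-1.42, 1.44], [-3.14, 3.14]. Speed limits (rad/s): [2.79, 2.79, 3.14, 3.14, 3.14, 3.14].

## Interface

Orientations are given as a 3x3 rotation matrix whose columns are the frame's x, y, z axes.
In Python, from cell import observe, cams, sign_off gives the robot as it stands. The module is installed in compiled form; this text tells all that it offers.
- The arm moves only by the shell command python3 -m crank 'ROWS' [OPENING]. ROWS is JSON, a list of rows, each an object with "dp": the shift along the world's x, y, z each as a share of 800 mm, from -1 to 1, a list of three; "angular": the turn, a rotation vector about the world's x, y, z each as a share of pi rad, from -1 to 1, a list of three. In form: [{"dp": [tx, ty, tz], "angular": [wx, wy, wz]}, ...]. A call has 1 to 10 rows; each row is the pose to reach, as a shift and turn from the pose commanded when the call began, turning the shorter way round; what a row does not reach only later rows make up. A row lasts 1/8 s, in which the tool goes at most 62.5 mm and 10.7 degrees, less where a joint would pass 70% of its speed; a pose out of reach is approached as far as the arm can. A call with a number of a shift or a turn outside -1 to 1 is refused whole. A call with a gripper value outside its range is refused whole. OPENING is the closure, from -1 (fully open) to 1 (shut), set as the call begins (- or left out, the last holds). The fingers move at their own pace and stop on an object; the grip force is fixed at half the most. Time passes only in rows, so rows that repeat a pose let the fingers close. It gives the time, the measured TCP pose, the force, the opening and the grip force at its end, in the units of the state.
- observe(): the state, without advancing time (a new reading comes with each control period).
- cams.camera(name): name is "scene" or "side" or "wrist"; returns a dict with "img" (480x640x3 uint8, red, green, blue), "camera_matrix" (3x3 intrinsics, pixels), "cam_to_world" (4x4, takes a point from camera to world coordinates); the wrist camera has in their place "tool_from_camera" (4x4, takes a point from camera to tool coordinates, whose origin is the TCP and whose axes are the flange's). Camera axes: x right, y up, looking along -z (the intrinsics and any distortion apply to the point x, -y, -z); pixel columns grow to the right and rows downward; lengths in m; the calibration is good to about 2 mm. A picture is of the moment at which its call begins: read the wrist's pose just before it. There is no depth.
- sign_off(): hands the job in; it is judged then, once.
The state is a dict: "time": time; "joint_positions": joint angles; "qd": joint speeds; "effort": joint torques, N m; "tool_pos": TCP position; "tool_rot": TCP orientation; "wrist_force": force on the tool from outside, world axes, zero at the start; "wrist_torque": the same for the moment, N m; "width": finger opening in m; "finger_force": force on a finger pad.
Only numpy, scipy, OpenCV 4.12 (cv2) and the standard library are available. Lean on these libraries where they do the work, as an engineer would, in place of code of your own. Each camera call takes 0.05 s, during which the arm holds its last target. There are 200 camera calls.

## Task

Ring for the pupils' attention by pressing the red chime button down and letting it come up again, then show them the next specimen for the microscope: point at the blue butterfly block from just above its middle, fingers pointing down and a few centimetres off it, and hold still there for about three seconds. Finish while still pointing at it; do not touch or move any of the specimen blocks, the petri dish or the microscope.

Things in the scene. Friction and masses are not known exactly. Their poses are not given: they have to be found in the camera images.
- butterfly_block: a loose clear resin specimen block, 70 x 60 x 24 mm (x, y, z), about 120 g, lying flat on the table with a white underside and a blue butterfly with spread wings (seen from above) cast into it. Origin: centre of its underside; z up; the insect's head points along the block's +x
- butterfly_top (a point): centre of the top face of the blue butterfly block, 24 mm above the table; axes as the block's
- ladybird_block: a loose clear resin specimen block, 70 x 60 x 24 mm (x, y, z), about 120 g, lying flat on the table with a white underside and a red ladybird with black spots (seen from above) cast into it. Origin: centre of its underside; z up; the insect's head points along the block's +x
- ladybird_top (a point): centre of the top face of the red ladybird block, 24 mm above the table; axes as the block's
- stag_block: a loose clear resin specimen block, 70 x 60 x 24 mm (x, y, z), about 120 g, lying flat on the table with a white underside and a green stag beetle with black jaws (seen from above) cast into it. Origin: centre of its underside; z up; the insect's head points along the block's +x
- stag_top (a point): centre of the top face of the green stag beetle block, 24 mm above the table; axes as the block's
- chime (a joint): travel of the chime button's red cap in m: 0 up, 0.006 fully pressed; it is pressed straight down, takes about 4 N at full travel and springs back up when released; it counts as pressed beyond 0.004
- chime_top (a point): centre of the top of the red cap (44 mm across) of the desk chime: a white housing fixed to the table, 60 mm across and 12 mm high, the cap's top 22 mm above the table when up; the point moves with the cap
- microscope: a loose white school microscope with black tube and stage, bystander; foot 150 x 110 mm (x, y), about 310 mm tall, 1.8 kg. Origin: centre of the foot's underside; z up
- petri_dish: a loose closed petri dish, bystander, 90 mm across and 15 mm high, clear with an amber filling. Origin: centre of its underside; z up
There are look-alikes about, which are no part of the job. What is shaped like the butterfly_block but turquoise is not meant. Of the things that look like the part that bears chime, the larger one is meant.

How it is judged:
On the way, in this order (a step that is already met when the one before it is completed fails the run):
1. the chime button is pressed down (value of joint chime above 0.004 m), for 0.02 s.
2. the button has come up and the tool point dwells just above the middle of the butterfly block, pointing down, for 2 s (value of joint chime below 0.0015 m and horizontal distance between the grasp point and butterfly_top below 0.02 m and z of the grasp point in the frame of butterfly_top between 0.015 and 0.085 m and angle between the grasp point's own z axis and vertical above 2.2 rad), for 2 s.
At the end, for the whole second after the job is handed in: Button up again; tool point within 20 mm sideways of the middle of the butterfly block's top and 15 to 85 mm above it, fingers within 50 degrees of straight down; the three blocks, petri dish and microscope upright, at rest, within 4 mm of where they began (all of step 2 and distance of each of butterfly_block, ladybird_block, stag_block, petri_dish, microscope from where it was at the start of the episode below 0.004 m and linear speed of each of butterfly_block, ladybird_block, stag_block, petri_dish, microscope below 0.02 m/s and angle between each of butterfly_block, ladybird_block, stag_block, petri_dish, microscope's own z axis and vertical below 0.1 rad); the robot touches nothing.
It fails at once if a specimen block is touched by the robot (contact force between any of the fingers, the arm and butterfly_block above 0.2 N or contact force between any of the fingers, the arm and ladybird_block above 0.2 N or contact force between any of the fingers, the arm and stag_block above 0.2 N).
It fails at once if the petri dish or the microscope is touched by the robot (contact force between any of the fingers, the arm and petri_dish above 0.2 N or contact force between any of the fingers, the arm and microscope above 0.2 N).
It fails at once if a specimen block, the dish or the microscope is moved or lifted (more than 4 mm) (distance of any of butterfly_block, ladybird_block, stag_block, petri_dish, microscope from where it was at the start of the episode above 0.004 m).
It also fails if it takes over 40 s, if anything falls off the work surface, if the arm or the gripper's body presses on something with over 40 N, if the wrist force passes 120 N, or if a joint passes its speed limit or range.

## Working session

There is one attempt and no reset: what is moved stays moved. The work goes in short steps, Python scripts to look and compute and a shell command to move; the robot and the scene stay as the last step left them, time stands still between calls to the robot, and variables do not carry over. Pictures are saved under pics/ and viewed, at most 10 in all, crops included, and the job is handed in when it is done.

```bash
mkdir -p pics; cat > h.py <<'E'
import numpy as np, cv2
from cell import observe, cams
def ray(c,u,v,T=None):
    K=np.array(c["camera_matrix"]);T=np.array(c["cam_to_world"]) if T is None else T
    d=np.linalg.inv(K)@[u,v,1]; d=np.array([d[0],-d[1],-d[2]])
    return T[:3,3],T[:3,:3]@d
def onz(c,u,v,z,T=None):
    o,d=ray(c,u,v,T); return o+d*(z-o[2])/d[2]
E
python3 - <<'E'
from h import *
for n in("scene","side"):
    c=cams.camera(n); cv2.imwrite(f"pics/{n}.png",c["img"][:,:,::-1]); print(n,{k:v for k,v in c.items() if k!="img"})
E
```

```text
scene {'camera_matrix': array([[455.57409352,   0.        , 322.59840095],
       [  0.        , 455.57409352, 239.52833468],
       [  0.        ,   0.        ,   1.        ]]), 'cam_to_world': array([[ 0.79296198, -0.48607241,  0.36734849,  0.90445317],
       [ 0.6092605 ,  0.62904795, -0.48280464, -0.35251249],
       [ 0.00359821,  0.60665665,  0.79495583,  0.78243104],
       [ 0.        ,  0.        ,  0.        ,  1.        ]])}
side {'camera_matrix': array([[589.72025263,   0.        , 321.17213474],
       [  0.        , 589.72025263, 251.03439407],
       [  0.        ,   0.        ,   1.        ]]), 'cam_to_world': array([[-0.98499267,  0.13900792, -0.10230466,  0.44672872],
       [-0.17236679, -0.76170256,  0.62457898,  0.86481313],
       [ 0.0088957 ,  0.63283964,  0.77423178,  1.05980766],
       [ 0.        ,  0.        ,  0.        ,  1.        ]])}
```

View pics/scene.png

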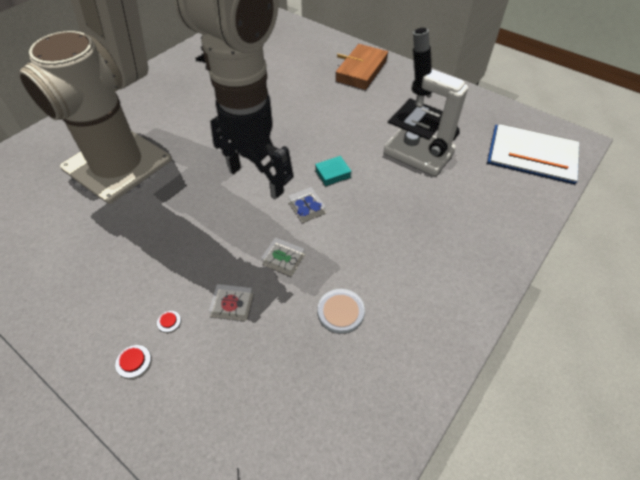

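View pics/side.png

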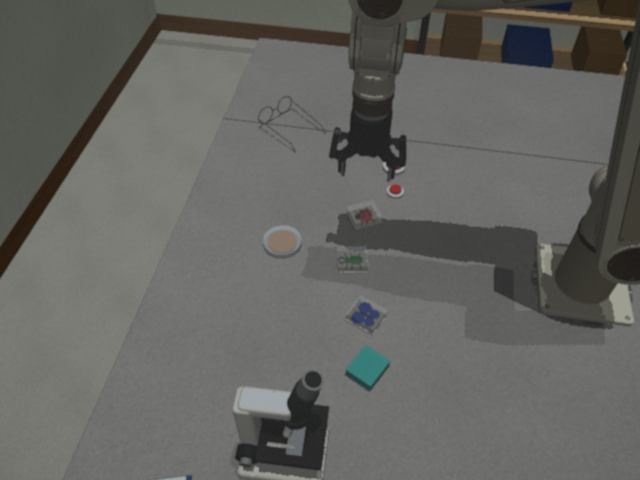

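The scene view shows two red buttons: the larger at about (133,360) and the smaller at (168,321). The larger one is the one meant. There are also two blue-ish blocks: a clear one with a blue butterfly at (307,205), which is meant, and a plain turquoise one at (333,170), the look-alike. The side view shows the butterfly at (366,315) and the turquoise block at (368,367). In that view the large button (394,166) is partly hidden by the gripper.

```bash
python3 - <<'E'
from h import *
cs={}
def blobs(m):
    n,l,s,c=cv2.connectedComponentsWithStats(m.astype(np.uint8)); return [(s[i,4],c[i].round(1),s[i,:4]) for i in range(1,n) if s[i,4]>25]
for n in("scene","side"):
    c=cs[n]=cams.camera(n); h=cv2.cvtColor(c["img"],cv2.COLOR_RGB2HSV); H,S,V=[h[...,i].astype(int) for i in range(3)]
    print(n)
    for nm,m,z in(("red",((H<6)|(H>174))&(S>170)&(V>120),.022),("blue",(H>108)&(H<130)&(S>90)&(V>60),.012),("turq",(H>80)&(H<98)&(S>120)&(V>60),.024)):
        m=cv2.morphologyEx(m.astype(np.uint8),cv2.MORPH_CLOSE,np.ones((7,7)))
        for a,p,b in blobs(m):
            pts=[onz(c,b[0],p[1],z),onz(c,b[0]+b[2],p[1],z)]
            print(nm,a,p,b,onz(c,*p,z).round(4),"w",np.linalg.norm(pts[0]-pts[1]).round(3))
def tri(a,b):
    o1,d1=ray(cs["scene"],*a);o2,d2=ray(cs["side"],*b)
    s=np.linalg.lstsq(np.c_[d1,-d2],o2-o1,rcond=None)[0]; return o1+s[0]*d1,o2+s[1]*d2
print("tri",tri((307.5,205.5),(366,314.5)))
a=cs["scene"]["img"][160:250,260:370]; b=cs["scene"]["img"][300:390,95:205]; d=cs["side"]["img"][280:370,310:420]
cv2.imwrite("pics/crop.png",cv2.resize(np.hstack([a,b,d]),None,fx=2.4,fy=2.4,interpolation=2)[:,:,::-1])
E
```

```text
scene
red 145 [167.6 319.8] [161 314  14  13] [ 0.4401 -0.2138  0.022 ] w 0.026
red 385 [131.4 359.4] [121 349  23  22] [ 0.4493 -0.3035  0.022 ] w 0.04
blue 83 [491.5 147.2] [488 125   9  39] [0.707 0.608 0.012] w 0.023
blue 37 [539.2 174.1] [527 171  28   7] [0.8388 0.5889 0.012 ] w 0.067
blue 299 [306.9 205.7] [296 196  25  20] [0.462  0.1698 0.012 ] w 0.056
turq 651 [332.8 170.3] [316 157  35  28] [0.4474 0.2865 0.024 ] w 0.083
side
red 51 [395.  188.8] [391 186   9   7] [ 0.4374 -0.2027  0.022 ] w 0.022
blue 377 [364.9 314.8] [352 303  27  23] [0.4644 0.1742 0.012 ] w 0.057
turq 936 [367.6 366. ] [347 347  42  40] [0.444  0.2993 0.024 ] w 0.082
tri (array([0.46195338, 0.17197924, 0.01075707]), array([0.46227263, 0.1721194 , 0.01066926]))
```

View pics/crop.png

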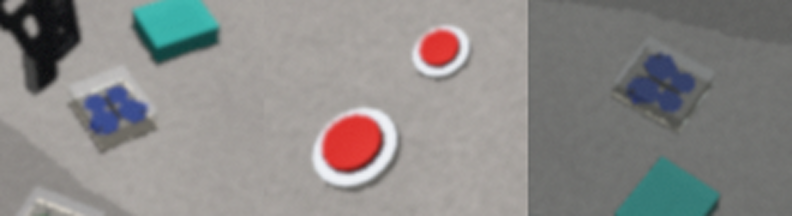

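The enlarged crop confirms both targets: the clear block with the blue butterfly (the turquoise one is opaque and plain), and the larger red button at (131,359) in the scene image. Its cap measures about 40–44 mm, against about 26 mm for the small one. I'll shut the gripper and move above the big button.

```bash
python3 -m crank '[{"dp":[-0.0625,-0.38,-0.0625],"angular":[0,0,0]},{"dp":[-0.0625,-0.38,-0.0625],"angular":[0,0,0]},{"dp":[-0.0625,-0.38,-0.0625],"angular":[0,0,0]},{"dp":[-0.0625,-0.38,-0.0625],"angular":[0,0,0]},{"dp":[-0.0625,-0.38,-0.0625],"angular":[0,0,0]},{"dp":[-0.0625,-0.38,-0.0625],"angular":[0,0,0]},{"dp":[-0.0625,-0.38,-0.0625],"angular":[0,0,0]},{"dp":[-0.0625,-0.38,-0.0625],"angular":[0,0,0]},{"dp":[-0.0625,-0.38,-0.0625],"angular":[0,0,0]},{"dp":[-0.0625,-0.38,-0.0625],"angular":[0,0,0]}]' 1
cat >> h.py <<'E'
def wrist(name):
    s=observe(); c=cams.camera("wrist"); T=np.eye(4); T[:3,:3]=s["tool_rot"]; T[:3,3]=s["tool_pos"]
    cv2.imwrite(name,c["img"][:,:,::-1]); return s,c,T@np.array(c["tool_from_camera"])
E
python3 - <<'E'
from h import *
s,c,T=wrist("pics/w1.png"); h=cv2.cvtColor(c["img"],cv2.COLOR_RGB2HSV).astype(int)
m=((h[...,0]<6)|(h[...,0]>174))&(h[...,1]>170)&(h[...,2]>100)
n,l,st,ce=cv2.connectedComponentsWithStats(m.astype(np.uint8))
for i in range(1,n):
    if st[i,4]>100: print(st[i],ce[i],onz(c,*ce[i],.022,T))
print(s["tool_pos"],s["width"])
E
```

```text
time: 1.45
tool_pos: [0.4505, -0.3031, 0.2004]
tool_rot: [[-0.002, 1.0, 0.0], [1.0, 0.002, -0.0], [-0.0, 0.0, -1.0]]
wrist_force: [-1.0, 0.1, -0.6]
width: -0.0002
finger_force: 0.0
[283 105  31  34 503] [296.61829026 125.12326044] [ 0.43370485 -0.21483455  0.022     ]
[ 291  202   43   43 1414] [311.75388967 223.01272984] [ 0.44654784 -0.3008871   0.022     ]
[ 0.45048254 -0.30311494  0.2003527 ] -0.0001815566259947356
```

View pics/w1.png

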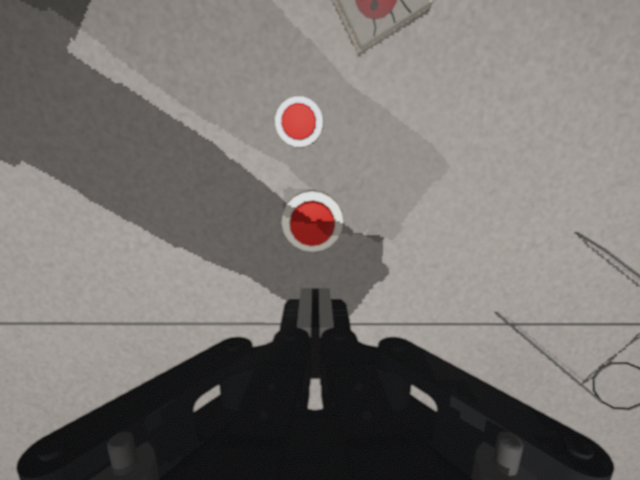

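The wrist view shows the large cap at (312,223) and the small one at (297,125), with the ladybird block well away at (380,10). Both views agree on the large cap to about 3 mm. I'll press it.

```bash
python3 -m crank '[{"dp":[-0.003,0.001,-0.07],"angular":[0,0,0]},{"dp":[-0.003,0.001,-0.13],"angular":[0,0,0]},{"dp":[-0.003,0.001,-0.17],"angular":[0,0,0]},{"dp":[-0.003,0.001,-0.188],"angular":[0,0,0]},{"dp":[-0.003,0.001,-0.198],"angular":[0,0,0]},{"dp":[-0.003,0.001,-0.206],"angular":[0,0,0]},{"dp":[-0.003,0.001,-0.206],"angular":[0,0,0]},{"dp":[-0.003,0.001,-0.206],"angular":[0,0,0]}]'
```

```text
time: 2.5
tool_pos: [0.4482, -0.3035, 0.0363]
tool_rot: [[-0.0, 1.0, 0.002], [1.0, 0.0, -0.001], [-0.001, 0.002, -1.0]]
wrist_force: [-0.2, 1.0, 3.1]
width: 0.0001
finger_force: 1.5
```

```bash
python3 -m crank '[{"dp":[0,0,-0.001],"angular":[0,0,0]},{"dp":[0,0,-0.0015],"angular":[0,0,0]},{"dp":[0,0,-0.0015],"angular":[0,0,0]},{"dp":[0,0,-0.0015],"angular":[0,0,0]}]'
```

```text
time: 3.0
tool_pos: [0.4482, -0.3035, 0.0347]
tool_rot: [[-0.0, 1.0, 0.001], [1.0, 0.0, -0.001], [-0.001, 0.001, -1.0]]
wrist_force: [-1.1, 0.9, 5.5]
width: 0.0001
finger_force: 3.0
```

The button has bottomed out: tip at 15.7 mm, force about 5.5 N. I'll lift off and travel high to just short of the butterfly block to look again.

```bash
python3 -m crank '[{"dp":[0,0,0.06],"angular":[0,0,0]},{"dp":[0,0,0.13],"angular":[0,0,0]},{"dp":[0,0,0.2],"angular":[0,0,0]},{"dp":[0.0175,0.515,0.2],"angular":[0,0,0]},{"dp":[0.0175,0.515,0.2],"angular":[0,0,0]},{"dp":[0.0175,0.515,0.2],"angular":[0,0,0]},{"dp":[0.0175,0.515,0.2],"angular":[0,0,0]},{"dp":[0.0175,0.515,0.2],"angular":[0,0,0]},{"dp":[0.0175,0.515,0.2],"angular":[0,0,0]},{"dp":[0.0175,0.515,0.2],"angular":[0,0,0]}]'
python3 -m crank '[{"dp":[0,0,0],"angular":[0,0,0]},{"dp":[0,0,0],"angular":[0,0,0]},{"dp":[0,0,0],"angular":[0,0,0]}]'
python3 - <<'E'
from h import *
s,c,T=wrist("pics/w2.png"); h=cv2.cvtColor(c["img"],cv2.COLOR_RGB2HSV).astype(int)
m=(h[...,0]>108)&(h[...,0]<130)&(h[...,1]>90)&(h[...,2]>50)
n,l,st,ce=cv2.connectedComponentsWithStats(cv2.morphologyEx(m.astype(np.uint8),cv2.MORPH_CLOSE,np.ones((9,9))))
for i in range(1,n):
    if st[i,4]>100: print(st[i],ce[i],onz(c,*ce[i],.012,T))
print(s["tool_pos"])
E
```

```text
time: 4.25
tool_pos: [0.4615, 0.1114, 0.1938]
tool_rot: [[-0.003, 1.0, 0.001], [1.0, 0.003, -0.0], [-0.0, 0.001, -1.0]]
wrist_force: [0.2, -0.3, -0.8]
width: -0.0002
finger_force: 0.0
time: 4.62
tool_pos: [0.4616, 0.1076, 0.1939]
tool_rot: [[0.002, 1.0, -0.0], [1.0, -0.002, -0.0], [-0.0, -0.0, -1.0]]
wrist_force: [0.4, 0.1, 0.1]
width: -0.0001
finger_force: 0.0
[ 284  121   65   69 2620] [316.26946565 152.26412214] [0.4618092  0.17334677 0.012     ]
[0.46158266 0.10760616 0.19386047]
```

View pics/w2.png

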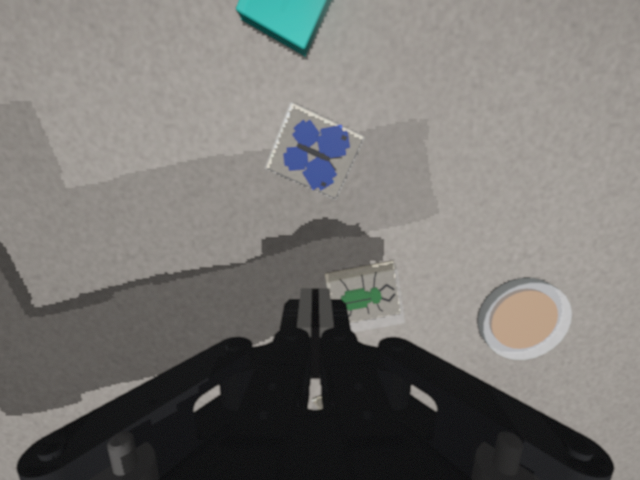

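The wrist view shows the butterfly block with corners at (292,104), (362,138), (335,196) and (267,167), so its centre is near (314,151), or about (0.461, 0.172) in world coordinates. This agrees with both fixed cameras. I'll move over it, lower to 50 mm above the top and hold.

```bash
python3 -m crank '[{"dp":[0,0.04,0],"angular":[0,0,0]},{"dp":[0,0.08,0],"angular":[0,0,0]},{"dp":[0,0.08,-0.04],"angular":[0,0,0]},{"dp":[0,0.08,-0.08],"angular":[0,0,0]},{"dp":[0,0.08,-0.115],"angular":[0,0,0]},{"dp":[0,0.08,-0.135],"angular":[0,0,0]},{"dp":[0,0.08,-0.15],"angular":[0,0,0]},{"dp":[0,0.08,-0.15],"angular":[0,0,0]},{"dp":[0,0.08,-0.15],"angular":[0,0,0]}]'
for i in 1 2 3; do python3 -m crank '[{"dp":[0,0,0],"angular":[0,0,0]},{"dp":[0,0,0],"angular":[0,0,0]},{"dp":[0,0,0],"angular":[0,0,0]},{"dp":[0,0,0],"angular":[0,0,0]},{"dp":[0,0,0],"angular":[0,0,0]},{"dp":[0,0,0],"angular":[0,0,0]},{"dp":[0,0,0],"angular":[0,0,0]},{"dp":[0,0,0],"angular":[0,0,0]},{"dp":[0,0,0],"angular":[0,0,0]}]'; done
python3 - <<'E'
from h import *
a=cams.camera("scene")["img"][130:430,60:400]; b=cams.camera("side")["img"][130:430,220:560]
cv2.imwrite("pics/end.png",np.hstack([a,b])[:,:,::-1])
E
```

```text
time: 5.8
tool_pos: [0.4622, 0.1727, 0.0747]
tool_rot: [[0.001, 1.0, 0.001], [1.0, -0.001, 0.0], [0.0, 0.001, -1.0]]
wrist_force: [0.8, 0.2, 0.1]
width: 0.0002
finger_force: 0.0
time: 6.92
tool_pos: [0.4616, 0.1728, 0.074]
tool_rot: [[0.0, 1.0, -0.0], [1.0, -0.0, -0.0], [-0.0, -0.0, -1.0]]
wrist_force: [-1.0, -0.2, -0.4]
width: 0.0
finger_force: 0.0
time: 8.05
tool_pos: [0.4616, 0.1728, 0.074]
tool_rot: [[0.0, 1.0, 0.0], [1.0, -0.0, 0.0], [0.0, 0.0, -1.0]]
wrist_force: [0.2, 0.6, -0.0]
width: -0.0003
finger_force: 0.0
time: 9.18
tool_pos: [0.4616, 0.1728, 0.074]
tool_rot: [[-0.0, 1.0, 0.0], [1.0, 0.0, 0.0], [0.0, 0.0, -1.0]]
wrist_force: [0.9, 0.3, -0.3]
width: -0.0002
finger_force: 0.0
```

View pics/end.png

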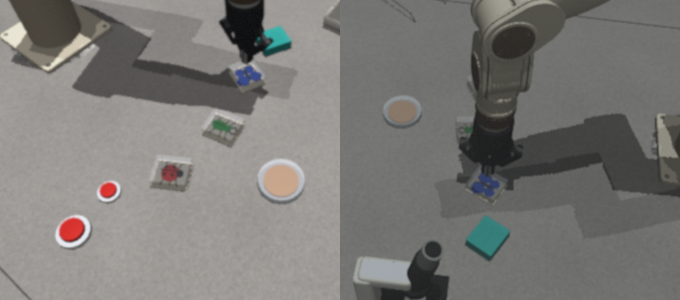

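The final view shows the shut fingers pointing down just above the butterfly block, at (247,72) on the left and (487,182) on the right. The blocks, dish and microscope are undisturbed, and the hold has lasted more than 3 s.

```bash
python3 -c "
from cell import sign_off; print(sign_off())"
```

```text
the job is handed in; nothing more can be done
None
```

I pressed the large red chime button fully and let it come up, then pointed at the blue butterfly block from about 50 mm above its middle for over 3 s without touching anything else, and handed the job in still pointing; no verdict came back.

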